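# Pull a proof on the guarded bench press

## Robot

A 7-joint arm with a two-finger parallel gripper is mounted at the origin on the work surface. World frame = base frame: x ahead of the robot, y to its left, z up, the work surface at z = 0. Lengths are in m, angles in rad, forces in N, time in s.
With the tool pointing down it reaches from about 0.425 to 0.95 m from the base axis. Payload 4.7 kg.
Tool frame: the origin (TCP) lies between the finger pads; the fingertips stand 25 mm ahead of it and the grasp point (between the pads) lies 6 mm ahead of it; z points along the fingers, y is the line along which they close (so a half turn about z gives the same grasp; the last joint's range is limited). The gripper opens to 85 mm and grips with 20 to 120 N. Pads are 22 mm wide; open, the fingers measure 114 mm over their backs; the gripper's body (76 mm by 85 mm) begins 54 mm behind the grasp point. The pads swing forward as they close: fully open they stand 13 mm farther back than shut.
Start: joints at [-0.029, 0.469, -0.049, 1.532, 0.024, 1.141, -0.082], TCP at [0.675, 0, 0.256] pointing down, gripper open.
Joint ranges: [-2.59, 2.59], [-0.33, 1.99], [-1.39, 1.29], [0.1, 2.45], [-1.04, 4.18], [0.21, 1.99], [-2.66, 2.66]. Speed limits (rad/s): [2.57, 2.57, 3.14, 3.14, 3.14, 3.14, 3.14].

## Interface

Orientations are given as a 3x3 rotation matrix whose columns are the frame's x, y, z axes.
In Python, from rig import * gives the robot as it stands. Calls block until the motion is done:
- movep(position, orientation): joint-space move of the TCP to a pose.
- move_l(position, attitude=None, feed=0.15, until_force=None): straight line of the TCP; attitude=None keeps the orientation; feed is the mean speed in m/s. With until_force (N) it stops when the force on the tool has changed by that much, and returns True; else False.
- move_joints(angles): joint-space move.
- command_gripper(opening, newtons=None): finger opening in m; newtons is the grip in N (None keeps the last); returns when the fingers have stopped.
- sleep(seconds).
- inverse_kinematics(position, orientation): joint angles nearest the present ones, or None.
- sense(): the state.
- camera(name): name is "scene" or "side" or "wrist"; returns (picture, depth): 480x640x3 uint8, red, green, blue; 480x640 float32, m along the optical axis (not along the pixel's ray), 0 where there is no reading.
- camera_params(name): a dict with "K" (3x3 intrinsics, pixels), "position" and "rotation" of the camera in the world; the wrist camera has in their place "tool_from_camera" (4x4, takes a point from camera to tool coordinates, whose origin is the TCP and whose axes are the flange's). Camera axes: x right, y down, z forward; pixel columns grow to the right and rows downward; lengths in m; the calibration is good to about 2 mm. A picture is of the moment at which its call begins: read the wrist's pose just before it. camera_params takes no time and is no camera call.
A pose or a line that the arm cannot do raises Unreachable and nothing moves.
- finish_job(): hands the job in; it is judged then, once.
The state is a dict: "time_s": time; "joint_pos": joint angles; "qd": joint speeds; "joint_efforts": joint torques, N m; "position": TCP position; "tcp_rot": TCP orientation; "wrist_force": force on the tool from outside, world axes, zero at the start; "ft_torque": the same for the moment, N m; "finger_gap": finger opening in m; "gripper_force": force on a finger pad.
Only numpy, scipy, OpenCV 4.12 (cv2) and the standard library are available. Lean on these libraries where they do the work, as an engineer would, in place of code of your own. Each camera call takes 0.05 s, during which the arm holds its last target. There are 200 camera calls.

## Task

With the fingers, push the wooden block carrier along its channel under the press plate until it is fully home against the back stop; slide it only, do not lift it. Then reach down through the window in the top of the metal guard, press the lever pad fully down with the fingertips and keep it down: the program finishes while still holding the lever down. Never touch the guard, and leave the other things on and around the press where they are.

Things in the scene. Friction and masses are not known exactly. Their poses are not given: they have to be found in the camera images.
- press: grey bench press, fixed; base slab 30 mm tall. Origin on the table; slab spans x -190..+140, y -190..+190 mm of its own axes; x points along the channel to the back stop, y left, z up. Over the channel: press plate at x 2..82 mm, and a crosshead at x 15..85, y -13..+163 mm, 105 to 135 mm above the table (spindle cap to 165).
- back_stop (a point): centre line of the channel at the face of its steel back stop, on the base's top: press x = +90, y = +75 mm, 30 mm above the table. The channel runs from here towards the press's -x between steel rails 84 mm apart, 12 mm wide and 14 mm tall; the stop is 30 mm tall.
- carrier: wooden block carrier, loose, board 150 (x) x 80 (y) x 24 mm, about 0.45 kg, lying in the channel, underside 30 mm above the table. Origin at the centre of its underside; axes as the press. A dark 85 x 70 mm printing plate lies on it. Fully home when its origin is at press x = +15, y = +75 mm (front end at the stop); starts 40 to 80 mm short of that. Slides with 3 to 8 N.
- push_face (a point): on the carrier's flat rear (-x) end face, 75 mm behind its origin and 30 mm above its underside; push here towards the press's +x. The face is 80 mm wide and 44 mm tall: board and, flush with it, a raised wooden bar 20 mm thick across the rear end, top 74 mm above the table
- guard: aluminium sheet guard over the lever, fixed on the right of the press base: a hood 150 (x) x 140 (y) x 65 mm tall of 3 mm sheet, with front, left and right walls, open at its rear. Origin on the press base under the centre of the window; axes parallel to the press's. Not to be touched.
- window (a point): centre of the square 80 x 80 mm window in the guard's top plate, at the level of its top surface (95 mm above the table); window edges run along the press's x and y. The lever pad is seen through it, not always in its centre: up to 6 mm off along x and 8 mm along y.
- lever_pad (a point): centre of the top of the lever's flat black pad, 40 x 40 mm, about 12 mm below the top surface of the guard when up; it goes down about 24 mm when the lever is pressed. It moves with the lever.
- lever (a joint): angle of the lever about its level pivot, 110 mm behind the pad (towards the press's +x): 0 = up (at rest), 0.22 rad = fully down on its stop. A spring returns it when let go: about 4 N at the pad to start it, about 10 N to hold it fully down. It lowers the press plate by 10 mm onto the block.
- ink_tin: flat aluminium tin, 46 mm across, 30 mm tall, standing on the press base in front of the guard. A bystander, not to be disturbed; origin at its underside
- ink_jar: small capped jar, 40 mm across, 45 mm tall, standing on the press base left of the front end of the channel. A bystander, not to be disturbed; origin at its underside
- brayer: ink roller with a wooden handle, about 160 mm long, lying on the table right of the press. A bystander, not to be disturbed; origin at its underside
- palette_knife: palette knife lying on the table left of the press. A bystander, not to be disturbed; origin at its underside
- oil_bottle: green bottle, 56 mm across, 150 mm tall, standing on the table to the left or right of the press. A bystander, not to be disturbed; origin at its underside
- mug: white mug, 76 mm across, 85 mm tall, standing on the table to the left or right of the press. A bystander, not to be disturbed; origin at its underside
- spare_block: spare printing block, 70 x 90 x 24 mm, lying on the table left of the press. A bystander, not to be disturbed; origin at its underside
Not all that is in view belongs to the job. What is shaped like the carrier but blue is not meant.

How it is judged:
By the outcome, as a careful person would: the job done as asked, in the order asked, and still so for the second after the job is handed in, while the arm keeps its last pose, push and grip.
It also fails if it takes over 42 s, if anything falls off the work surface, if the arm or the gripper's body presses on something with over 40 N, if the wrist force passes 120 N, or if a joint passes its speed limit or range.

## Working session

There is one attempt and no reset: what is moved stays moved. The work goes in short steps, each a Python script; the robot and the scene stay as the last script left them, time stands still between calls to the robot, and variables do not carry over. Pictures are saved under pics/ and viewed, at most 10 in all, crops included, and the job is handed in when it is done.

```bash
mkdir -p pics; ls; python3 - <<'E'
from rig import *
import cv2,numpy as np
for n in("scene","side","wrist"):
    s=sense();p,d=camera(n);c=camera_params(n)
    cv2.imwrite(f"pics/{n}0.png",p[:,:,::-1]);np.savez(f"pics/{n}0.npz",p=p,d=d)
    print(n,{k:np.round(v,3).tolist() for k,v in c.items()})
print(s["time_s"],s["tcp_rot"],s["finger_gap"])
E
```

```text
pics
scene {'K': [[499.553, 0.0, 319.476], [0.0, 499.553, 231.511], [0.0, 0.0, 1.0]], 'position': [1.13, 0.355, 0.996], 'rotation': [[-0.394, 0.722, -0.569], [0.919, 0.311, -0.241], [0.003, -0.618, -0.786]]}
side {'K': [[616.894, 0.0, 322.916], [0.0, 616.894, 242.672], [0.0, 0.0, 1.0]], 'position': [0.446, -0.802, 0.973], 'rotation': [[1.0, -0.014, 0.026], [-0.029, -0.71, 0.703], [0.008, -0.704, -0.711]]}
wrist {'K': [[415.374, 0.0, 323.08], [0.0, 415.374, 244.474], [0.0, 0.0, 1.0]], 'tool_from_camera': [[-0.0, -0.957, -0.291, 0.074], [1.0, -0.0, 0.0, 0.001], [-0.0, -0.291, 0.957, -0.117], [0.0, 0.0, 0.0, 1.0]]}
0.1 [[-4.36098597e-06  9.99998326e-01 -1.83000673e-03]
 [ 9.99999998e-01  4.23517581e-06 -6.87523420e-05]
 [-6.87444765e-05 -1.83000703e-03 -9.99998323e-01]] 0.08555578132063148
```

View pics/scene0.png

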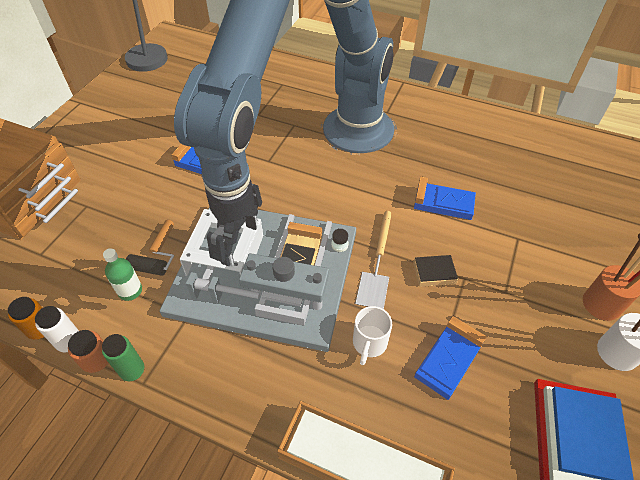

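View pics/side0.png

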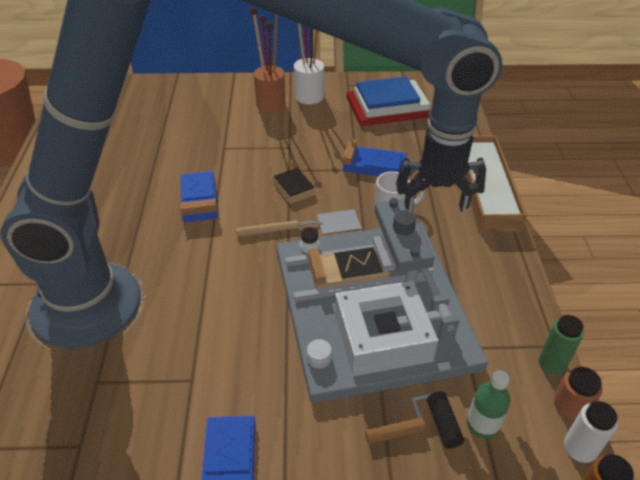

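View pics/wrist0.png

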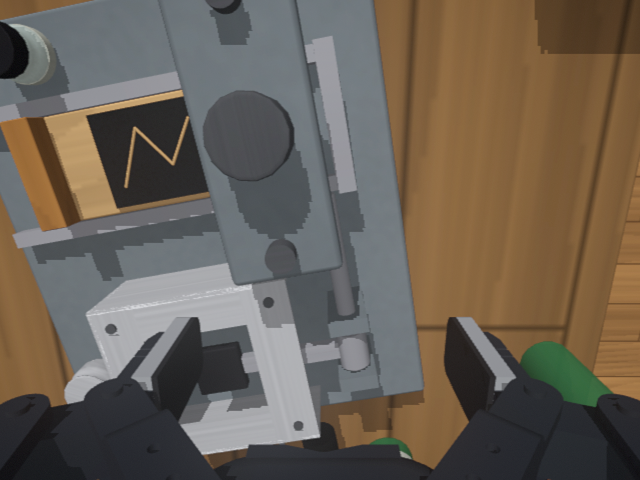

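The side view shows the guard with its window at about (387,322), the carrier's bar at (317,266) and the tin at (319,354). 
Possible carriers in the side view:
- Wood-coloured one in the channel, (350,265). This is the one I choose: it's wooden, carries the dark plate and sits in the channel.
- Blue decoys at (199,195), (375,162) and (230,447).
- The dark spare block at (295,185).

```bash
cat > h.py <<'E'
from rig import *
import numpy as np,cv2
def cloud(n,s=None,p=None,d=None):
    c=camera_params(n)
    if p is None: s=sense();p,d=camera(n)
    if n=="wrist":
        T=np.eye(4);T[:3,:3]=s["tcp_rot"];T[:3,3]=s["position"];T=T@c["tool_from_camera"]
        R,t=T[:3,:3],T[:3,3]
    else: R,t=np.array(c["rotation"]),np.array(c["position"])
    v,u=np.mgrid[:480,:640];K=np.array(c["K"])
    X=np.stack([(u-K[0,2])/K[0,0]*d,(v-K[1,2])/K[1,1]*d,d],-1)@R.T+t
    X[d==0]=np.nan
    return p,X
def biggest(m):
    n,l,st,_=cv2.connectedComponentsWithStats(m.astype(np.uint8));return l==1+np.argmax(st[1:,4])
def rect(P): 
    r=cv2.minAreaRect((P[:,:2]*1000).astype(np.float32));return [np.round(x,1) for x in r]
E
python3 - <<'E'
from h import *
s=sense()
for n in("side","wrist"):
    f=np.load(f"pics/{n}0.npz");p,X=cloud(n,s,f["p"],f["d"]);z=X[...,2]
    hsv=cv2.cvtColor(p,cv2.COLOR_RGB2HSV).astype(int);H,S,V=hsv[...,0],hsv[...,1],hsv[...,2]
    near=(np.hypot(X[...,0]-.65,X[...,1])<.35)
    g=biggest(near&(abs(z-.095)<.006)&(S<40)&(V>130))
    print(n,"guard",rect(X[g]),np.nanmedian(z[g]))
    cs,h=cv2.findContours(g.astype(np.uint8),cv2.RETR_CCOMP,cv2.CHAIN_APPROX_NONE)
    holes=[c for c,hh in zip(cs,h[0]) if hh[3]>=0]
    if holes:
        c=max(holes,key=len)[:,0];print(" hole",rect(X[c[:,1],c[:,0]]))
    w=biggest(near&(abs(z-.074)<.006)&(H>5)&(H<25)&(S>100))
    print(" bar",rect(X[w]),np.nanmedian(z[w]))
    b=near&(abs(z-.03)<.004)&(S<70);b=biggest(b)
    print(" slab",rect(X[b]),np.nanmedian(z[b]))
    k=biggest(near&(z>.075)&(z<.09)&(V<70)&(np.hypot(*(np.moveaxis(X[...,:2],-1,0)-(X[g][:,:2].min(0)+X[g][:,:2].max(0))[:,None,None]/2))<.06))
    print(" pad",rect(X[k]),k.sum(),np.nanmedian(z[k]))
    t=biggest(near&(abs(z-.12)<.02)&(S<90))
    print(" crosshead?",rect(X[t]))
p=np.load("pics/side0.npz")["p"]
cv2.imwrite("pics/crop.png",cv2.resize(p[210:400,260:500,::-1],None,fx=3,fy=3,interpolation=cv2.INTER_CUBIC))
E
```

```text
side guard [array([ 583.7, -119.8]), array([151.3, 144.2]), np.float64(10.5)] 0.09568846857939928
 hole [array([ 583.3, -119.5]), array([84.3, 86.1]), np.float64(10.1)]
 bar [array([464.7,  31.5]), array([20.8, 81.4]), np.float64(10.6)] 0.0744568026533331
 slab [array([574.9, -23.8]), array([330.3, 383.6]), np.float64(10.5)] 0.030572742081709015
 pad [array([ 588.3, -122.6]), array([40.8, 42.5]), np.float64(9.1)] 440 0.08339678753663904
 crosshead? [array([634.8,  63.1]), array([ 70.9, 177.8]), np.float64(10.4)]
wrist guard [array([ 586. , -119.3]), array([150.9, 142.4]), np.float64(10.6)] 0.09471282737042425
 hole [array([634.6, -54.7]), array([11.1, 10.1]), np.float64(32.7)]
 bar [array([467.8,  34.5]), array([22. , 79.5]), np.float64(10.8)] 0.07358150987283227
 slab [array([688.7, -15.6]), array([109.1, 351.2]), np.float64(10.2)] 0.029822420060524046
 pad [array([ 591.4, -120.2]), array([40. , 40.8]), np.float64(8.7)] 1994 0.08262099142638651
 crosshead? [array([638.8,  58.9]), array([ 70.5, 162.4]), np.float64(10.4)]
```

View pics/crop.png

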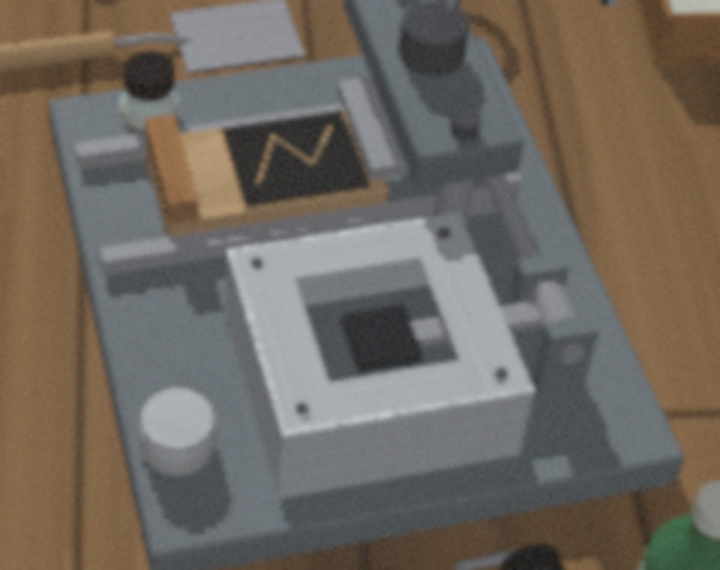

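The crop confirms it: a wooden carrier with a dark plate and raised rear bar at (172,170), lying in the channel. The black pad at (380,335) shows through the window. Press yaw is 10.5°.

```bash
cat >> h.py <<'E'
a=np.radians(10.5);ex=np.array([np.cos(a),np.sin(a),0]);ey=np.array([-np.sin(a),np.cos(a),0])
R0=np.stack([ey,ex,[0,0,-1]],1)
O=np.array([.601,-.0185,0])
def W(x,y,z): return O+x*ex+y*ey+np.array([0,0,z])
def PR(p): d=np.array(p)-O; return np.round([d@ex*1e3,d@ey*1e3,p[2]*1e3],1)
E
python3 - <<'E'
from h import *
bar=np.array([.466,.033,0]);print("bar",PR(bar),"pad",PR([.590,-.1214,.083]),"win",PR([.585,-.1195,.095]))
xf=PR(bar)[0]/1e3-.010
for dx in (.032,.027):
    print(inverse_kinematics(W(xf-dx,.075,.077),R0),inverse_kinematics(W(xf-dx,.075,.16),R0))
print(inverse_kinematics(W(-.07,.075,.077),R0))
command_gripper(0.0,40)
for dx in (.032,.029,.026):
    try: movep(W(xf-dx,.075,.16),R0);break
    except Unreachable as e: print(dx,e)
else: raise SystemExit
print(dx,move_l(W(xf-dx,.075,.077),feed=.1,until_force=8))
s=sense();print(s["time_s"],PR(s["position"]),s["wrist_force"],s["finger_gap"])
p,_=camera("side");cv2.imwrite("pics/b.png",cv2.resize(p[130:400,220:520,::-1],None,fx=2,fy=2))
E
```

```text
bar [-123.4   75.2    0. ] pad [-29.6 -99.2  83. ] win [-34.1 -96.4  95. ]
[-0.05515071  0.34571914 -0.1215645   2.26002766  0.08006448  0.53961398
 -0.0550541 ] [-0.03811485  0.19516992 -0.13466854  2.19354417  0.0380061   0.75496223
 -0.01468304]
[-0.05629986  0.35165506 -0.12091588  2.2494193   0.08032196  0.54431091
 -0.0553759 ] [-0.0396139   0.20269799 -0.13391256  2.18346641  0.03912417  0.75757651
 -0.01598766]
[-0.07813389  0.45877833 -0.10639239  2.05177005  0.07938559  0.63479733
 -0.0543035 ]
0.032 False
2.95 [-164.9   75.    77.4] [-0.24048749 -0.87245869  0.41238274] 0.0001069614728479481
```

View pics/b.png

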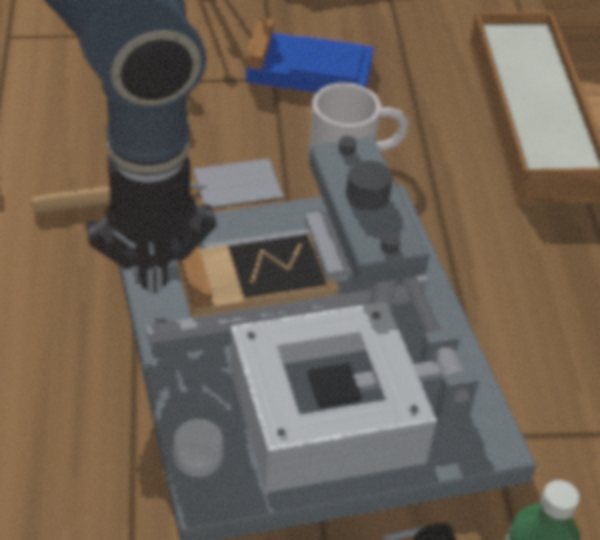

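The fingertips at (155,275) are in the channel behind the bar at (195,275), clear of the jar. Next is the push.

```bash
python3 - <<'E'
from h import *
z=.077
print(move_l(W(-.085,.075,z),feed=.05,until_force=25));s=sense();print(PR(s["position"]),s["wrist_force"])
hit=move_l(W(-.058,.075,z),feed=.025,until_force=22);sleep(.2)
s=sense();print(hit,s["time_s"],PR(s["position"]),s["wrist_force"])
x=PR(s["position"])[0]/1e3
move_l(W(x-.03,.075,z),feed=.08);move_l(W(x-.03,.075,.2),feed=.2)
movep(W(-.03,-.06,.26),R0)
for n in("side","wrist"):
    p,X=cloud(n);zz=X[...,2];cv2.imwrite(f"pics/{n}1.png",p[:,:,::-1])
    hsv=cv2.cvtColor(p,cv2.COLOR_RGB2HSV).astype(int)
    near=np.hypot(X[...,0]-.6,X[...,1])<.3
    w=biggest(near&(abs(zz-.074)<.006)&(hsv[...,0]>5)&(hsv[...,0]<25)&(hsv[...,1]>100))
    print(n,rect(X[w]),PR(np.r_[np.array(rect(X[w])[0])/1e3,.074]))
    g=biggest(near&(abs(zz-.095)<.006)&(hsv[...,1]<40)&(hsv[...,2]>130));r=rect(X[g]);print(" guard",r,PR(np.r_[r[0]/1e3,.095]))
print(sense()["time_s"])
E
```

```text
False
[-84.9  75.   77.1] [-1.15780276  0.35297135 -1.50760685]
True 5.675 [-74.6  74.9  75.7] [-0.13485078 -0.04413882  0.29476649]
side [array([536.3,  44.5]), array([20.7, 80.1]), np.float64(10.0)] [-52.1  73.7  74. ]
 guard [array([ 584. , -119.5]), array([151.7, 144.7]), np.float64(10.3)] [-35.1 -96.2  95. ]
wrist [array([541.7,  34.3]), array([20.1, 52.9]), np.float64(10.8)] [-48.7  62.7  74. ]
 guard [array([ 586.1, -119. ]), array([150.8, 141. ]), np.float64(10.4)] [-33.  -96.1  95. ]
7.7583
```

View pics/wrist1.png

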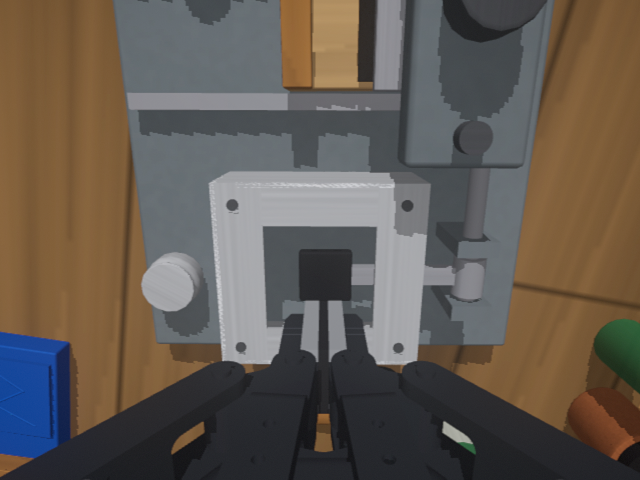

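The bar's front edge is now close to the crosshead and the bar centre is about −50 mm, as expected for home. The contact force fell back to zero after the stop, so I'll nudge once more slowly to confirm it's seated, then go to the lever.

```bash
python3 - <<'E'
from h import *
movep(W(-.105,.075,.2),R0);move_l(W(-.105,.075,.077),feed=.15)
move_l(W(-.080,.075,.077),feed=.08)
for x in np.arange(-.077,-.066,.001):
    move_l(W(x,.075,.077),feed=.02);s=sense();f=s["wrist_force"]@ex
    print(round(x,3),PR(s["position"]),round(f,1))
    if f<-14: break
move_l(W(-.1,.075,.077),feed=.1);move_l(W(-.1,.075,.2),feed=.2)
movep(W(-.0296,-.099,.2),R0)
print("t",sense()["time_s"])
print(move_l(W(-.0296,-.099,.13),feed=.12),sense()["wrist_force"])
print(move_l(W(-.0296,-.099,.092),feed=.03,until_force=22))
s=sense();print(s["time_s"],PR(s["position"]),s["wrist_force"])
E
```

```text
-0.077 [-77.1  75.   77. ] -0.5
-0.076 [-76.  75.  77.] 0.0
-0.075 [-74.9  75.   77. ] -0.3
-0.074 [-73.9  75.   77. ] 0.5
-0.073 [-73.5  75.   76.9] -1.6
-0.072 [-73.4  75.   76.8] -4.6
-0.071 [-73.3  75.   76.7] -7.5
-0.07 [-73.3  75.   76.6] -9.3
-0.069 [-73.2  75.   76.5] -11.3
-0.068 [-73.2  74.9  76.5] -13.7
-0.067 [-73.1  74.9  76.4] -14.9
t 14.7167
False [-0.05869769 -0.00702512 -0.54399265]
False
16.8667 [-29.5 -99.   92.8] [-3.21827899 -0.38859399  8.15585677]
```

The carrier is firmly against the stop: it doesn't move under 15 N, well above its 3–8 N friction. Next I press the lever down in steps.

```bash
python3 - <<'E'
from h import *
for z in np.arange(.090,.066,-.002):
    move_l(W(-.0296,-.099,z),feed=.02);sleep(.1);s=sense();f=s["wrist_force"]
    print(round(z,3),PR(s["position"]),np.round(f,1))
    if f[2]>25: break
p,X=cloud("side");cv2.imwrite("pics/c.png",cv2.resize(p[130:400,220:520,::-1],None,fx=2,fy=2))
print(sense()["time_s"])
E
```

```text
0.09 [-29.4 -99.   90.9] [-2.5  0.2  8.2]
0.088 [-29.2 -99.   89. ] [-2.6  0.3  9.5]
0.086 [-28.9 -99.   87.2] [-2.   0.1  9.2]
0.084 [-28.8 -99.   85.3] [-2.5  0.6 10.1]
0.082 [-28.6 -99.1  84.6] [-4.2  1.3 16.9]
0.08 [-28.4 -99.1  84.2] [-7.7  1.5 27.4]
19.0167
```

View pics/c.png

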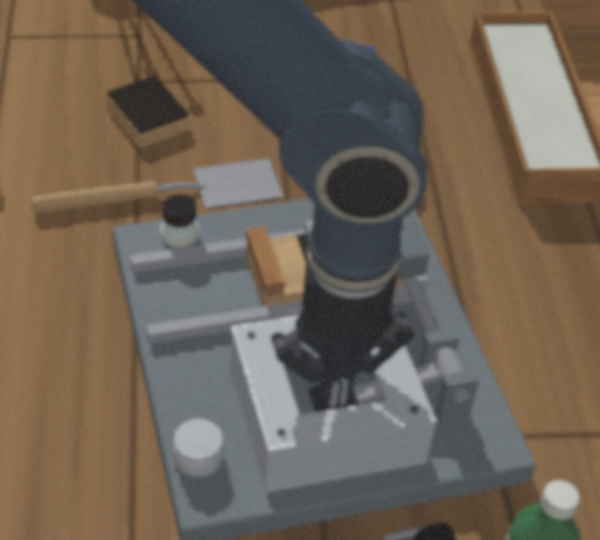

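The knee in the force at TCP z ≈ 84.5 mm puts the fingertips at 59 mm, exactly the lever's stop (83 − 24). The image shows the fingertips through the window at (340,390), the knuckles above the guard, and the tin, jar and knife unmoved. It's holding with 27 N, so I'm handing in.

```bash
python3 - <<'E'
from h import *
sleep(.3);s=sense();print(PR(s["position"]),np.round(s["wrist_force"],1),s["time_s"])
if s["wrist_force"][2]>18: print(finish_job())
E
```

```text
[-28.4 -99.1  84.2] [-7.4  1.9 27.9] 19.3167
the job is handed in; nothing more can be done
None
```

The job is handed in at 19.3 s: the carrier is home against the back stop, and the fingertips are holding the lever fully down with about 28 N; I saw no sign of touching the guard or moving anything else.

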